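Mark the last knob place on a key rack in a fenced marking jig

TASK

Lay the wooden key rack flat on the sled of the marking jig, its end with the pencil cross towards the sled's end stop, and push it square and flush into the corner of the long fence and the end stop. Then slide the sled until the cross lies right under the press's point, and only then push the black press cap fully down and let it spring back. Leave the rack flush in the corner with the cross under the point, and do not disturb the other things on the table.

Things in the scene. Friction and masses are not known exactly. Their poses are not given: they have to be found in the camera images.
- rack: Key rack: light wooden board 60 (x) x 180 (y) x 18 mm, 0.17 kg, lying knobs up on the table right of the jig. Origin: centre of its underside; z up. Brass knobs (18 mm across, tops 38 mm above the underside) on its centre line at y = 0 and -60 mm; a black pencil cross at y = +60 mm. Grip it across the 60 mm width at the middle. When seated, its axes are parallel to sled_corner's.
- rack_mark (a point): Centre of the pencil cross, on the rack's top face (18 mm above its underside, x = 0, y = +60 mm of the rack).
- rack_corner (a point): The rack's lower corner at its x = +30, y = +90 mm, z = 0; this corner goes into the sled's corner.
- sled_corner (a point): Inside corner of the sled's dark fence and end stop, on the grey plate's top, 23 mm above the table. Sled axes: x points at the fence (away from the robot), y at the stop (left, to the press). The plate reaches 111 mm in -x and 215 mm in -y from here. Fence (14 thick, 230 long) and stop (15 thick) stand 16 mm above the plate. Below it: a fixed plywood base 140 x 410 mm.
- sled_handle (a point): Centre of the round dark grip of the sled's handle, an upright knob 22 mm in diameter, its grip from 45 to 67 mm above the table (this point is at 56 mm), beyond the sled's near edge (at x = -128.5, y = -25 mm from sled_corner).
- sled (a joint): Travel of the sled along its y towards the press, 0 to 0.17 m; it starts at 0 to 0.03. About 5 N moves it and it stays where it is left.
- plunger_tip (a point): Steel point of the grey C-shaped press behind the jig. Up, it is 55 mm above the table, 14 mm above a rack on the sled; it never moves sideways. The press arm over the jig is at 101 to 129 mm height, 28 to 34 mm wide along the sled's y, ending 17 mm nearer the robot than the point. The cross of a seated rack passes under the point as the sled slides.
- plunger_top (a point): Top centre of the press's black cap, 42 mm in diameter, 163 mm above the table when up, straight above the point; it is pushed straight down.
- plunger (a joint): Press plunger: 0 up, 0.014 m fully down (the point is then at the rack's surface). Spring return: about 1.6 N to start, about 6 N fully down.
- remote: Bystander: black remote control, 45 x 165 x 18, lying in front of the jig (sizes in mm). Leave it alone.
- tumbler: Bystander: clear glass tumbler, 72 diameter, 125 high (sizes in mm). Leave it alone.
- mug: Bystander: white mug, 80 diameter, 92 high (sizes in mm). Leave it alone.
- screwdriver: Bystander: screwdriver lying near the robot (sizes in mm). Leave it alone.
- case: Bystander: dark brown spectacle case, 160 x 62 x 40, at the left (sizes in mm). Leave it alone.
- glue: Bystander: closed glue bottle, 54 diameter, 130 high, far left (sizes in mm). Leave it alone.
Things that resemble listed ones, but are neither listed nor needed, are in the scene too. Of the things shaped like the part that bears plunger_tip, the grey one is meant. Leave any blue look-alike of the rack alone.

How it is judged:
By the outcome, as a careful person would: the job done as asked, in the order asked, and still so for the second after the job is handed in, with the robot touching nothing.
It also fails if it takes over 64 s, if anything falls off the work surface, if the arm or the gripper's body presses on something with over 40 N, if the wrist force passes 120 N, or if a joint passes its speed limit or range.

ROBOT

A 6-joint arm with a two-finger parallel gripper is mounted at the origin on the work surface. World frame = base frame: x ahead of the robot, y to its left, z up, the work surface at z = 0. Lengths are in m, angles in degrees, forces in N, time in s.
With the tool pointing down it reaches from about 0.25 to 0.725 m from the base axis. Payload 9.7 kg.
Tool frame: the origin (TCP) lies between the finger pads; the fingertips stand 19 mm ahead of it and the grasp point (between the pads) is the TCP; z points along the fingers, y is the line along which they close (so a half turn about z gives the same grasp; the last joint's range is limited). The gripper opens to 85 mm and grips with 20 to 120 N. Pads are 22 mm wide; open, the fingers measure 114 mm over their backs; the gripper's body (76 mm by 85 mm) begins 54 mm behind the grasp point. The pads swing forward as they close: fully open they stand 13 mm farther back than shut.
Start: joints at [76.547, 4.979, 10.078, 95.1, 0, 90], TCP at [0.128, 0.535, 0.25] pointing down, gripper open.
Joint ranges: [-179.16, 179.16], [-48.56, 103.87], [-65.8, 70.77], [-126.05, 130.52], [-82.76, 87.17], [-180, 180]. Speed limits (degrees/s): [127.2, 127.2, 147.25, 180, 180, 180].

INTERFACE

Orientations are given as [roll, pitch, yaw] about the fixed x, y, z axes, in that order (R = Rz(yaw) Ry(pitch) Rx(roll)).
In Python, from workcell import bot gives the robot as it stands. The module is installed in compiled form; this text tells all that it offers.
- The arm moves only by the shell command python3 -m crank 'ROWS' [OPENING] [FORCE]. ROWS is JSON, a list that holds one entry, the list of rows, each a list of 6 numbers: the shift along the world's x, y, z as a fraction of full scale, then the turn, a rotation vector about the world's x, y, z as a fraction of full scale. In form: [[[x, y, z, wx, wy, wz], ...]]. A call has 1 to 20 rows; each row shifts and turns the commanded pose from where the row before left it; what a row does not reach is not made up. Full scale, the value 1, is 20 mm for a shift and 0.12 rad for a turn. A row lasts 1/12 s, in which the tool goes at most 41.7 mm and 7.16 degrees, less where a joint would pass 70% of its speed; a pose out of reach is approached as far as the arm can. A call with a number of a shift or a turn outside -1 to 1 is refused whole. A call with a gripper value outside its range is refused whole. OPENING is the opening, from 0 (shut) to 1 (fully open), set as the call begins (- or left out, the last holds). The fingers move at their own pace and stop on an object; FORCE is the grip in N (left out, the last holds). Time passes only in rows, so rows that do not move let the fingers close. It gives the time, the measured TCP pose, the force, the opening and the grip force at its end, in the units of the state.
- bot.get_obs(): the state, without advancing time (a new reading comes with each control period).
- bot.camera(name): name is "scene" or "top"; returns the picture (384x512x3 uint8, red, green, blue); there is no depth.
- bot.camera_model(name): a dict with "vertical_fov" (degrees; the focal length in pixels is half the picture's height over the tangent of half this angle, whatever the lens; pixels are square), "cx", "cy" (the principal point, pixels), "R" (3x3) and "t" (3): a world point X has camera coordinates R X + t. Camera axes: x right, y down, z forward; pixel columns grow to the right and rows downward; lengths in m; the calibration is good to about 2 mm. A picture is of the moment at which its call begins. camera_model takes no time and is no camera call.
- bot.job_done(): hands the job in; it is judged then, once.
The state is a dict: "time": time; "q": joint angles; "qd": joint speeds; "joint_efforts": joint torques, N m; "ee_pos": TCP position; "tcp_rot": TCP orientation; "wrist_force": force on the tool from outside, world axes, zero at the start; "torque": the same for the moment, N m; "opening": finger opening in m; "grasp_force": force on a finger pad.
Only numpy, scipy, OpenCV 4.12 (cv2) and the standard library are available. Lean on these libraries where they do the work, as an engineer would, in place of code of your own. Each camera call takes 0.05 s, during which the arm holds its last target. There are 200 camera calls.

## Working session

There is one attempt and no reset: what is moved stays moved. The work goes in short steps, Python scripts to look and compute and a shell command to move; the robot and the scene stay as the last step left them, time stands still between calls to the robot, and variables do not carry over. Pictures are saved under pics/ and viewed, at most 10 in all, crops included, and the job is handed in when it is done.

```bash
mkdir -p pics; python3 - <<'E'
from workcell import bot
import cv2
for n in("scene","top"):
    m=bot.camera_model(n);print(n,m)
    cv2.imwrite(f"pics/{n}0.png",cv2.resize(bot.camera(n)[:,:,::-1],(800,600),interpolation=cv2.INTER_CUBIC))
o=bot.get_obs();print(o)
E
```

```text
scene {'vertical_fov': 53.33024699235276, 'cx': 259.1274636726207, 'cy': 190.68058571460782, 'R': array([[-0.03427746,  0.99939012, -0.00666652],
       [ 0.8314984 ,  0.02481705, -0.55497255],
       [-0.55446864, -0.02456625, -0.83184195]]), 't': array([-0.01844734, -0.33258018,  1.6272906 ])}
top {'vertical_fov': 46.28783795539512, 'cx': 249.71583104883834, 'cy': 198.4309732668629, 'R': array([[ 0.02300529, -0.99971387,  0.00655173],
       [-0.99330225, -0.02359902, -0.11310937],
       [ 0.11323162, -0.00390574, -0.99356094]]), 't': array([0.03855616, 0.48783192, 1.43400893])}
{'time': 0.1, 'q': array([ 7.65463475e+01,  5.00745594e+00,  1.00391129e+01,  9.51002014e+01,
       -2.79004579e-04,  8.99994347e+01]), 'qd': array([-0.04262415, -0.12283008,  0.06632793, -0.02179505,  0.01084105,
        0.02847391]), 'joint_efforts': array([-1.09532288e-03, -5.21565950e+01,  4.65651512e+01,  1.59829692e-02,
       -1.72221394e-06, -7.05282062e-06]), 'ee_pos': array([0.12791988, 0.53472428, 0.24965975]), 'tcp_rot': array([-1.79931456e+02,  2.78328064e-04,  1.66546913e+02]), 'wrist_force': array([ 0.46323679, -1.0321961 ,  0.51018126]), 'torque': array([0.00832197, 0.00677284, 0.02376018]), 'grasp_force': 0.0, 'opening': 0.08556024535298833}
```

View pics/top0.png

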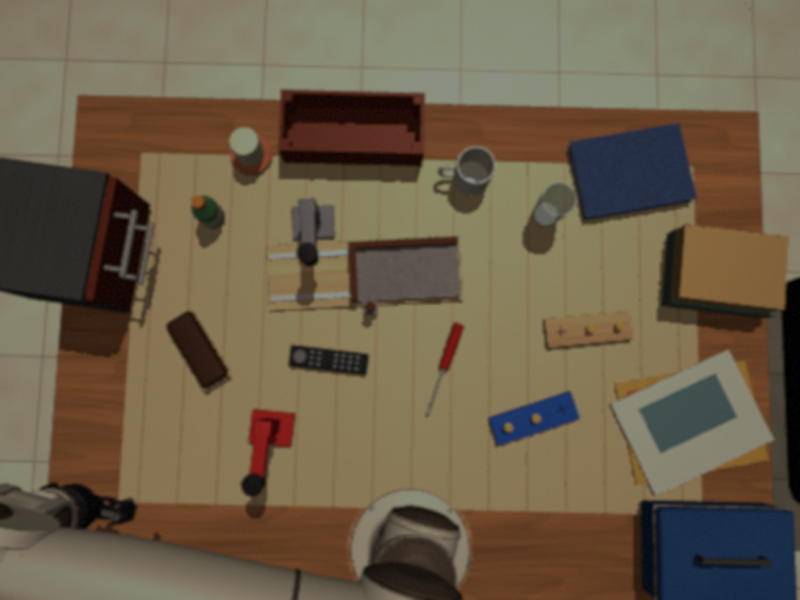

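View pics/scene0.png

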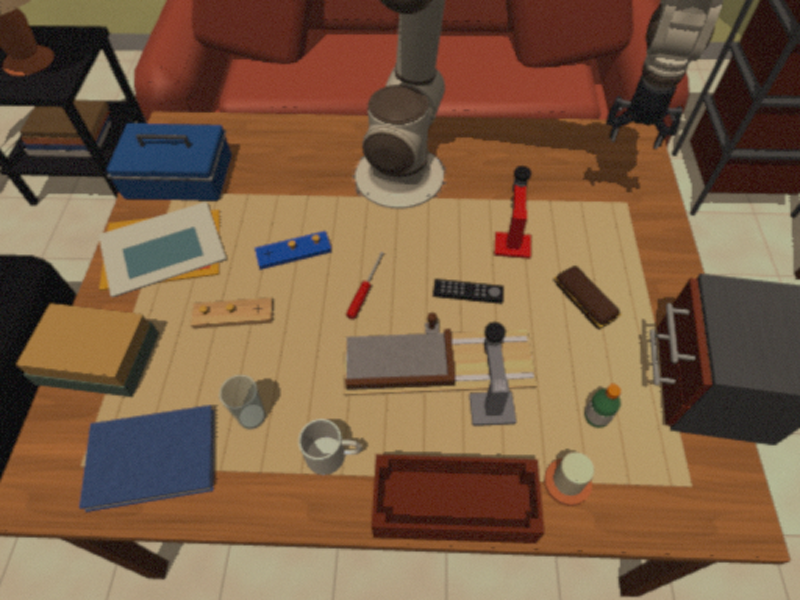

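Candidates, in 800x600 top pixels:
- **Rack:** wooden (588,330), blue look-alike (535,418). I choose the wooden one, with its cross at about (560,332).
- **Press:** grey (308,225), red look-alike (265,440). I choose the grey one, with its cap at about (308,253).
- **Sled handle:** (370,310).

Next is a close crop to check these choices.

```bash
cat > h.py <<'E'
import numpy as np,cv2
from workcell import bot
from scipy.optimize import least_squares
def proj(n,X):
    m=bot.camera_model(n);f=192/np.tan(np.radians(m["vertical_fov"]/2))
    c=np.atleast_2d(X)@m["R"].T+m["t"];return np.c_[f*c[:,0]/c[:,2]+m["cx"],f*c[:,1]/c[:,2]+m["cy"]]
def ray(n,p,z):
    m=bot.camera_model(n);f=192/np.tan(np.radians(m["vertical_fov"]/2))
    d=m["R"].T@np.array([(p[0]-m["cx"])/f,(p[1]-m["cy"])/f,1]);o=-m["R"].T@m["t"]
    return o+d*(z-o[2])/d[2]
def crop(img,x,y,w,h,s):
    c=cv2.resize(img[y:y+h,x:x+w],None,fx=s,fy=s,interpolation=cv2.INTER_CUBIC)
    for i in range(x-x%10+10,x+w,10):
        cv2.line(c,(int((i-x+.5)*s),0),(int((i-x+.5)*s),6),(0,255,255),1);cv2.putText(c,str(i),(int((i-x)*s),16),0,.35,(0,255,255))
    for j in range(y-y%10+10,y+h,10):
        cv2.line(c,(0,int((j-y+.5)*s)),(6,int((j-y+.5)*s)),(0,255,255),1);cv2.putText(c,str(j),(8,int((j-y+.5)*s)+4),0,.35,(0,255,255))
    return c
def shot(n,k=4):
    return np.mean([bot.camera(n).astype(float) for _ in range(k)],0).clip(0,255).astype(np.uint8)[:,:,::-1].copy()
E
python3 - <<'E'
from h import *
t=shot("top");s=shot("scene");cv2.imwrite("t0.png",t);cv2.imwrite("s0.png",s)
g=lambda a:(255*(a/255.)**.6).astype(np.uint8)
A=crop(g(t),168,122,132,86,6)
B=np.zeros((600,800,3),np.uint8);B[:516,:792]=A
cv2.imwrite("pics/c1.png",B)
B=np.zeros((600,800,3),np.uint8)
B[:360,:]=crop(g(s),215,195,133,60,6)[:360,:].copy() if 0 else cv2.copyMakeBorder(crop(g(s),215,200,133,60,6),0,0,0,2,0)
B[360:600,:400]=crop(g(t),342,194,66,40,6)[:, :400] if 0 else cv2.copyMakeBorder(crop(g(t),342,194,66,40,6),0,0,0,4,0)
B[360:600,400:800]=cv2.copyMakeBorder(crop(g(s),115,180,66,40,6),0,0,0,4,0)
cv2.imwrite("pics/c2.png",B)
E
```

```text
(no output)
```

View pics/c1.png

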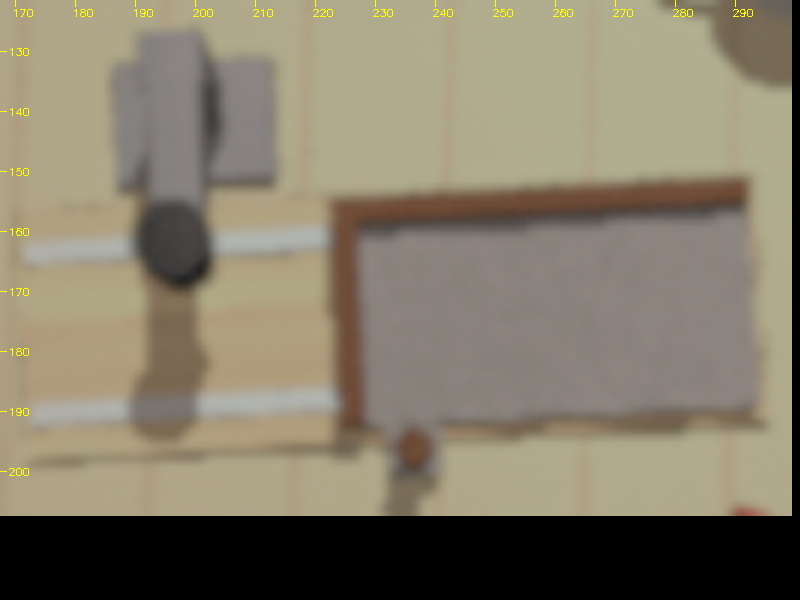

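View pics/c2.png

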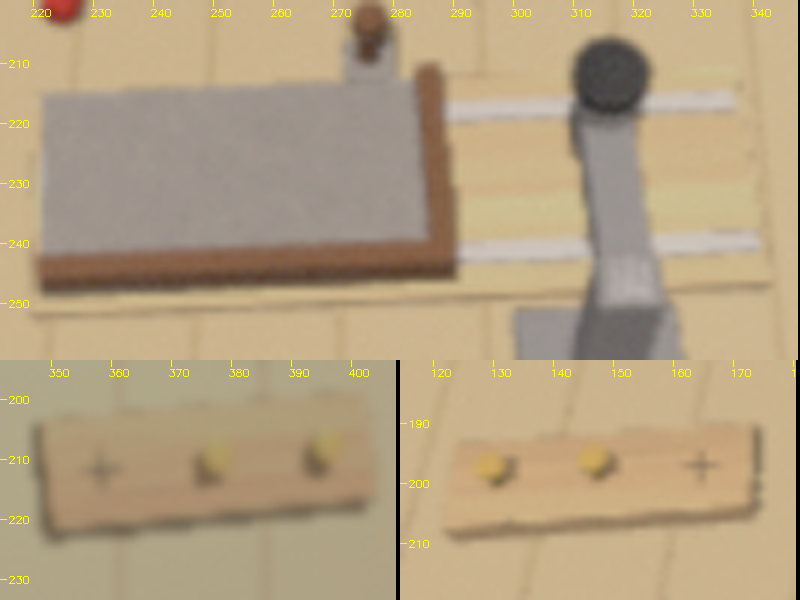

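The crops confirm the choices: the wooden rack has its cross at the left end (top view (358,212)), and the grey press has its black cap at (196,161). The sled's inside corner is at (227,158) and the handle at (236,196). Next I fit poses to these points.

```bash
cat > fit.py <<'E'
from h import *
def fit(pts,x0):
    # pts: (cam,(u,v),(lx,ly,z))
    def pose(p,l):
        c,s=np.cos(p[2]),np.sin(p[2]);return [p[0]+c*l[0]-s*l[1],p[1]+s*l[0]+c*l[1],l[2]]
    r=least_squares(lambda p:np.concatenate([proj(n,pose(p,l))[0]-u for n,u,l in pts]),x0,loss="soft_l1")
    return r.x,r.fun.reshape(-1,2)
E
python3 - <<'E'
from fit import *
np.set_printoptions(precision=4,suppress=True)
S=[("top",(223,154.8),(.014,.015,.039)),("top",(292.5,151.5),(.014,-.215,.039)),("top",(227.2,158.5),(0,0,.039)),
("top",(293.7,189.5),(-.111,-.215,.023)),("top",(236.3,196),(-.1285,-.025,.067)),
("scene",(285.8,239.5),(0,0,.039)),("scene",(221.2,242),(0,-.215,.039)),("scene",(221.5,215.3),(-.111,-.215,.023)),("scene",(276.2,202),(-.1285,-.025,.067))]
R=[("top",(358.2,211.8),(0,.06,.018)),("top",(377.8,209.7),(0,0,.035)),("top",(396,207.3),(0,-.06,.035)),
("scene",(164.8,197),(0,.06,.018)),("scene",(147.2,196.2),(0,0,.035)),("scene",(129.5,197.3),(0,-.06,.035))]
for n,P in(("sled",S),("rack",R)):
    for sel in (P,[p for p in P if p[0]=="top"],[p for p in P if p[0]=="scene"]):
        x,f=fit(sel,[.5,0,0]);print(n,x[:2],np.degrees(x[2]));
        if sel is P:print(f)
for n,u in(("top",(196.2,161.2)),("scene",(316.3,212.2))):
    for z in(.163,.15,.14):print(n,ray(n,u,z))
E
```

```text
sled [0.6147 0.1275] 4.08918260219006
[[-0.9272 -0.302 ]
 [-0.1078 -0.2468]
 [-0.3504  0.0004]
 [ 0.4536  0.2635]
 [-0.2203  0.222 ]
 [ 0.1264  0.1045]
 [-1.0419  0.0069]
 [-0.294  -0.3031]
 [-0.0699  0.0423]]
sled [0.6149 0.1267] 3.9690960493846665
sled [0.6141 0.1289] 4.400792032938496
rack [ 0.4586 -0.3641] 7.6417683159042475
[[-0.3133  0.5096]
 [-0.2651  0.1488]
 [-0.1389  0.5246]
 [-0.1359  0.5384]
 [-0.6355  0.2167]
 [-0.0929  0.5903]]
rack [ 0.4599 -0.3649] 7.70040141924847
rack [ 0.4567 -0.3635] 7.579704352246416
top [0.5791 0.2123 0.163 ]
top [0.5816 0.2138 0.15  ]
top [0.5836 0.215  0.14  ]
scene [0.5812 0.2137 0.163 ]
scene [0.5735 0.2156 0.15  ]
scene [0.5675 0.217  0.14  ]
```

```bash
python3 -m crank '[[[0.367,-1,0,0,0,-0.5],[0.367,-1,0,0,0,-0.5],[0.367,-1,0,0,0,-0.5],[0.367,-1,0,0,0,-0.5],[0.367,-1,0,0,0,-0.5],[0.367,-1,0,0,0,-0.5],[0.367,-1,0,0,0,-0.5],[0.367,-1,0,0,0,-0.5],[0.367,-1,0,0,0,-0.5],[0.367,-1,0,0,0,-0.5],[0.367,-1,0,0,0,-0.5],[0.367,-1,0,0,0,-0.5],[0.367,-1,0,0,0,-0.5],[0.367,-1,0,0,0,-0.5],[0.367,-1,0,0,0,-0.5],[0.367,-1,0,0,0,-0.5],[0.367,-1,0,0,0,-0.5],[0.367,-1,0,0,0,-0.5],[0.367,-1,0,0,0,-0.5],[0.367,-1,0,0,0,-0.5]]]' 1 60
python3 -m crank '[[[0.367,-1,0,0,0,0],[0.367,-1,0,0,0,0],[0.367,-1,0,0,0,0],[0.367,-1,0,0,0,0],[0.367,-1,0,0,0,0],[0.367,-1,0,0,0,0],[0.367,-1,0,0,0,0],[0.367,-1,0,0,0,0],[0.367,-1,0,0,0,0],[0.367,-1,0,0,0,0],[0.367,-1,0,0,0,0],[0.367,-1,0,0,0,0],[0.367,-1,0,0,0,0],[0.367,-1,0,0,0,0],[0.367,-1,0,0,0,0],[0.367,-1,0,0,0,0],[0.367,-1,0,0,0,0],[0.367,-1,0,0,0,0],[0.367,-1,0,0,0,0],[0.367,-1,0,0,0,0]]]'
python3 -m crank '[[[0.367,-1,-1,0,0,0],[0.367,-1,-1,0,0,0],[0.367,-1,-1,0,0,0],[0.367,-1,-1,0,0,0],[0.367,-1,-1,0,0,0],[0,0,0,0,0,0],[0,0,0,0,0,0]]]'
python3 -c "
from workcell import bot;print(bot.get_obs()['q'])"
```

```text
time: 2.17
ee_pos: [0.2749, 0.1339, 0.2505]
tcp_rot: [180.0, -0.0, 97.6]
wrist_force: [0.9, 0.3, -0.7]
opening: 0.0856
grasp_force: 0.0
time: 3.83
ee_pos: [0.4218, -0.2662, 0.2503]
tcp_rot: [180.0, 0.0, 97.8]
wrist_force: [0.7, 0.0, -0.5]
opening: 0.0854
grasp_force: 0.0
time: 4.42
ee_pos: [0.4577, -0.3652, 0.1487]
tcp_rot: [-179.9, -0.1, 97.7]
wrist_force: [-0.1, 0.2, 0.3]
opening: 0.0854
grasp_force: 0.0
[-3.85910249e+01  9.17752122e+00  3.46193105e+00  8.44654420e+01
  6.78219423e-03  4.36738655e+01]
```

```bash
python3 -m crank '[[[0.05,0.05,-1,0,0,0],[0,0,-1,0,0,0],[0,0,-1,0,0,0],[0,0,-1,0,0,0],[0,0,-1,0,0,0],[0,0,-0.7,0,0,0],[0,0,-0.5,0,0,0],[0,0,0,0,0,0]]]'
python3 -m crank '[[[0,0,0,0,0,0],[0,0,0,0,0,0],[0,0,0,0,0,0],[0,0,0,0,0,0],[0,0,0,0,0,0],[0,0,0,0,0,0]]]' 0 50
```

```text
time: 5.08
ee_pos: [0.4588, -0.3631, 0.0255]
tcp_rot: [-179.9, -0.1, 97.8]
wrist_force: [1.1, 0.5, 0.0]
opening: 0.0852
grasp_force: 0.0
time: 5.58
ee_pos: [0.46, -0.3646, 0.0285]
tcp_rot: [179.9, 0.1, 97.8]
wrist_force: [-1.7, 2.2, 5.6]
opening: 0.0578
grasp_force: 52.8
```

```bash
python3 -m crank '[[[0,0,0.5,0,0,0],[0,0,1,0,0,0],[0,0,1,0,0,0],[0,0,1,0,0,0],[0,0,1,0,0,0],[0,0,0.5,0,0,0]]]'
python3 -m crank '[[[0.276,1,0,0,0,-0.03],[0.276,1,0,0,0,-0.03],[0.276,1,0,0,0,-0.03],[0.276,1,0,0,0,-0.03],[0.276,1,0,0,0,-0.03],[0.276,1,0,0,0,-0.03],[0.276,1,0,0,0,-0.03],[0.276,1,0,0,0,-0.03],[0.276,1,0,0,0,-0.03],[0.276,1,0,0,0,-0.03],[0.276,1,0,0,0,-0.03],[0.276,1,0,0,0,-0.03],[0.276,1,0,0,0,-0.03],[0.276,1,0,0,0,-0.03],[0.276,1,0,0,0,-0.03],[0.276,1,0,0,0,-0.03],[0.276,1,0,0,0,-0.03],[0.276,0.9,0,0,0,-0.03],[0.276,0.5,0,0,0,0],[0,0,0,0,0,0]]]'
python3 - <<'E'
from h import *
s=shot("scene",1);t=shot("top",1)
g=lambda a:(255*(a/255.)**.6).astype(np.uint8)
B=np.zeros((600,800,3),np.uint8)
c=crop(g(s),190,170,133,75,6)[:,:400*2];B[:300]=cv2.resize(c,(800,450))[:300] if 0 else cv2.resize(crop(g(s),180,150,160,60,5),(800,300))
B[300:]=cv2.resize(crop(g(t),180,140,160,60,5),(800,300))
cv2.imwrite("pics/held.png",B)
E
```

```text
time: 6.08
ee_pos: [0.46, -0.3647, 0.1302]
tcp_rot: [179.8, 0.2, 97.8]
wrist_force: [0.1, -1.3, -0.8]
opening: 0.0575
grasp_force: 53.9
time: 7.75
ee_pos: [0.5649, 0.0055, 0.1264]
tcp_rot: [180.0, -0.0, 94.2]
wrist_force: [0.2, -0.1, -1.3]
opening: 0.0574
grasp_force: 53.9
```

View pics/held.png

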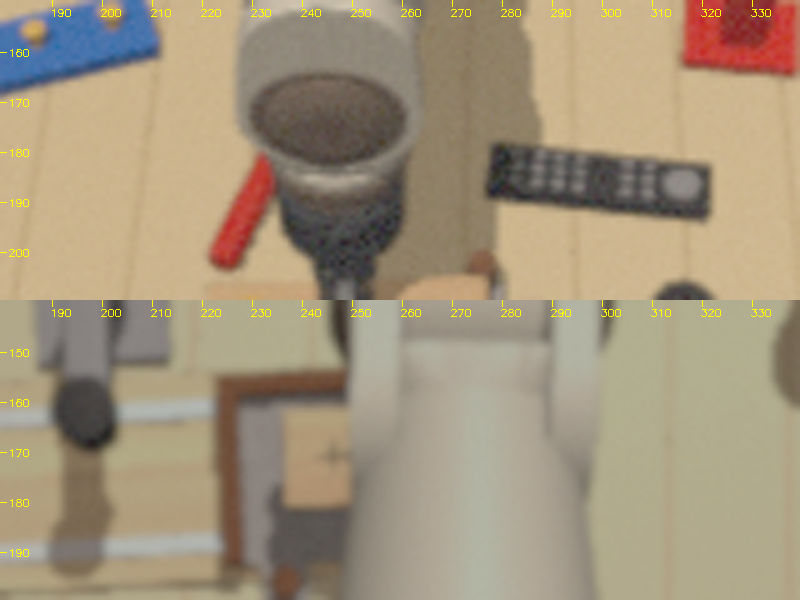

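The rack is held level over the sled, with its cross towards the stop (top view (236,171)). Now I lower and release it.

```bash
python3 -m crank '[[[0,0,-1,0,0,0],[0,0,-1,0,0,0],[0,0,-1,0,0,0],[0,0,-0.4,0,0,0],[0,0,-0.2,0,0,0],[0,0,-0.1,0,0,0],[0,0,0,0,0,0],[0,0,0,0,0,0]]]'
```

```text
time: 8.52
ee_pos: [0.5647, 0.0037, 0.0534]
tcp_rot: [179.9, 0.0, 94.1]
wrist_force: [-0.8, -0.2, -0.7]
opening: 0.0579
grasp_force: 53.9
```

```bash
python3 -m crank '[[[0,0,-0.1,0,0,0],[0,0,0,0,0,0]]]'
python3 -m crank '[[[0,0,0,0,0,0],[0,0,0,0,0,0],[0,0,0,0,0,0],[0,0,0,0,0,0]]]' 0.82
python3 -m crank '[[[0,0,0.5,0,0,0],[0,0,1,0,0,0],[0,0,1,0,0,0],[0,0,0.5,0,0,0],[0,0,0,0,0,0]]]'
```

```text
time: 8.68
ee_pos: [0.5649, 0.0038, 0.0516]
tcp_rot: [179.9, 0.0, 94.1]
wrist_force: [-0.0, 0.0, 2.1]
opening: 0.0575
grasp_force: 54.4
time: 9.02
ee_pos: [0.5642, 0.0039, 0.0503]
tcp_rot: [180.0, -0.0, 94.1]
wrist_force: [-0.9, 0.6, 1.3]
opening: 0.0702
grasp_force: 0.0
time: 9.43
ee_pos: [0.5655, 0.0039, 0.1134]
tcp_rot: [179.7, 0.0, 94.1]
wrist_force: [0.2, -0.3, 0.0]
opening: 0.0703
grasp_force: 0.0
```

```bash
python3 -m crank '[[[-0.2,0,0,0,0,0.9],[-0.2,0,0,0,0,0.9],[-0.2,0,0,0,0,0.9],[-0.3,0,0,0,0,0.9],[-0.3,0,0,0,0,0.9],[-0.3,0,0,0,0,0.9],[-0.3,0,0,0,0,0.9],[-0.3,0,0,0,0,0.9],[-0.3,0,0,0,0,0.9],[-0.3,-0.05,0,0,0,0.9],[-0.3,-0.05,0,0,0,0.9],[-0.3,-0.05,0,0,0,0.9],[-0.2,-0.05,0,0,0,0.9],[-0.1,-0.05,0,0,0,0.9],[0,0,0,0,0,0.5],[0,0,0,0,0,0]]]' 0.7
python3 -m crank '[[[0,0,-0.5,0,0,0],[0,0,-1,0,0,0],[0,0,-1,0,0,0],[0,0,-0.5,0,0,0],[0,0,-0.4,0,0,0],[0,0,0,0,0,0]]]'
```

```text
time: 10.77
ee_pos: [0.4917, -0.0011, 0.1094]
tcp_rot: [180.0, -0.1, -175.7]
wrist_force: [0.0, -0.2, -0.1]
opening: 0.0597
grasp_force: 0.0
time: 11.27
ee_pos: [0.4911, -0.0011, 0.0404]
tcp_rot: [180.0, -0.2, -175.9]
wrist_force: [0.0, -0.8, 0.7]
opening: 0.0596
grasp_force: 0.0
```

```bash
python3 -m crank '[[[0.5,0.036,0.15,0,0,0],[0.5,0.036,0,0,0,0],[0.5,0.036,0,0,0,0],[0.2,0.014,0,0,0,0],[0.2,0.014,0,0,0,0],[0.2,0.014,0,0,0,0],[0.2,0.014,0,0,0,0],[0.2,0.014,0,0,0,0],[0.2,0.014,0,0,0,0],[0.2,0.014,0,0,0,0],[0,0,0,0,0,0]]]'
```

```text
time: 12.18
ee_pos: [0.5509, 0.0031, 0.0452]
tcp_rot: [-180.0, 0.0, -175.9]
wrist_force: [-0.2, -0.4, -0.1]
opening: 0.0595
grasp_force: 0.0
```

```bash
python3 -m crank '[[[0.1,0.007,0,0,0,0],[0,0,0,0,0,0]]]'; python3 -m crank '[[[0.1,0.007,0,0,0,0],[0,0,0,0,0,0]]]'
```

```text
time: 12.35
ee_pos: [0.5522, 0.0031, 0.0452]
tcp_rot: [-180.0, -0.0, -175.9]
wrist_force: [-0.1, -0.3, 0.5]
opening: 0.0601
grasp_force: 0.0
time: 12.52
ee_pos: [0.5525, 0.0032, 0.045]
tcp_rot: [180.0, -0.2, -175.8]
wrist_force: [-9.0, -1.6, 5.0]
opening: 0.0597
grasp_force: 4.6
```

```bash
python3 -m crank '[[[-0.5,-0.036,0,0,0,0],[0,0,1,0,0,0],[0,0,1,0,0,0],[0,0,1,0,0,0],[0,0,0.8,0,0,0]]]' 0.1
python3 -m crank '[[[0.19,-0.41,0,0,0,-0.9],[0.19,-0.41,0,0,0,-0.9],[0.19,-0.41,0,0,0,-0.9],[0.19,-0.41,0,0,0,-0.9],[0.19,-0.41,0,0,0,-0.9],[0.19,-0.41,0,0,0,-0.9],[0.19,-0.41,0,0,0,-0.9],[0.19,-0.41,0,0,0,-0.9],[0.19,-0.41,0,0,0,-0.9],[0.19,-0.41,0,0,0,-0.9],[0.19,-0.41,0,0,0,-0.9],[0.19,-0.41,0,0,0,-0.9],[0.19,-0.41,0,0,0,-0.9],[0.19,-0.41,0,0,0,-0.9],[0.19,-0.41,0,0,0,-0.5],[0,0,0,0,0,0]]]'
python3 - <<'E'
from h import *
t=shot("top",1)
g=lambda a:(255*(a/255.)**.6).astype(np.uint8)
cv2.imwrite("pics/a1.png",crop(g(t),180,120,133,90,6))
E
```

```text
time: 12.93
ee_pos: [0.5444, 0.0026, 0.1229]
tcp_rot: [-180.0, 0.1, -175.9]
wrist_force: [0.6, -0.3, 0.6]
opening: 0.0082
grasp_force: 0.0
time: 14.27
ee_pos: [0.6016, -0.1215, 0.1212]
tcp_rot: [180.0, 0.0, 93.9]
wrist_force: [0.0, 0.2, 0.2]
opening: 0.0087
grasp_force: 0.0
```

View pics/a1.png

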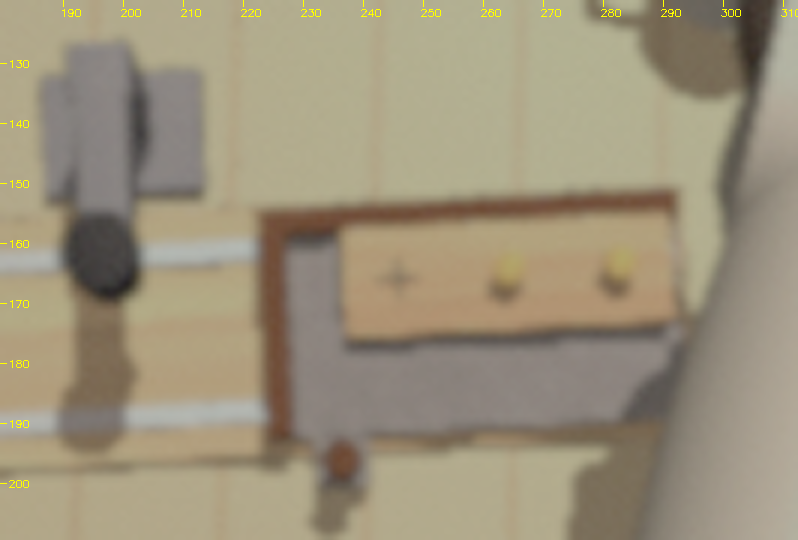

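The rack is flush on the fence and about 29 mm short of the stop (its left end at top (235,158–176)). Next I push its end.

```bash
python3 -m crank '[[[0,0,-1,0,0,0],[0,0,-1,0,0,0],[0,0,-1,0,0,0],[0,0,-0.7,0,0,0],[0,0,0,0,0,0]]]'
python3 -m crank '[[[-0.029,0.4,0,0,0,0],[-0.029,0.4,0,0,0,0],[-0.029,0.4,0,0,0,0],[-0.014,0.2,0,0,0,0],[-0.014,0.2,0,0,0,0],[-0.014,0.2,0,0,0,0],[-0.014,0.2,0,0,0,0],[-0.014,0.2,0,0,0,0],[-0.014,0.2,0,0,0,0],[0,0,0,0,0,0]]]'
```

```text
time: 14.73
ee_pos: [0.5992, -0.1195, 0.044]
tcp_rot: [-179.7, -0.1, 94.2]
wrist_force: [-0.5, 0.3, -0.7]
opening: 0.0084
grasp_force: 0.0
time: 15.57
ee_pos: [0.5976, -0.0717, 0.0472]
tcp_rot: [-180.0, -0.0, 94.1]
wrist_force: [0.5, 0.2, -0.1]
opening: 0.0086
grasp_force: 0.0
```

```bash
python3 -m crank '[[[-0.011,0.15,0,0,0,0],[-0.011,0.15,0,0,0,0],[0,0,0,0,0,0]]]'
python3 -m crank '[[[-0.011,0.15,0,0,0,0],[-0.011,0.15,0,0,0,0],[0,0,0,0,0,0]]]'
```

```text
time: 15.82
ee_pos: [0.5972, -0.0659, 0.0472]
tcp_rot: [-180.0, -0.0, 94.1]
wrist_force: [-0.6, -0.2, -0.1]
opening: 0.0088
grasp_force: 0.0
time: 16.07
ee_pos: [0.5968, -0.0605, 0.0472]
tcp_rot: [-180.0, 0.0, 94.1]
wrist_force: [0.5, -2.5, -0.5]
opening: 0.0086
grasp_force: 1.4
```

```bash
python3 -m crank '[[[-0.011,0.15,0,0,0,0],[-0.014,0.2,0,0,0,0],[-0.021,0.3,0,0,0,0],[-0.021,0.3,0,0,0,0],[-0.021,0.3,0,0,0,0],[-0.021,0.3,0,0,0,0],[-0.021,0.3,0,0,0,0],[-0.021,0.3,0,0,0,0],[-0.021,0.3,0,0,0,0],[-0.021,0.3,0,0,0,0],[-0.021,0.3,0,0,0,0],[-0.021,0.3,0,0,0,0],[-0.021,0.3,0,0,0,0],[-0.021,0.3,0,0,0,0],[-0.021,0.3,0,0,0,0],[-0.014,0.2,0,0,0,0],[-0.011,0.15,0,0,0,0],[-0.007,0.1,0,0,0,0],[0,0,0,0,0,0],[0,0,0,0,0,0]]]'
python3 - <<'E'
from h import *
t=shot("top");s=shot("scene")
cv2.imwrite("t1.png",t);cv2.imwrite("s1.png",s)
g=lambda a:(255*(a/255.)**.6).astype(np.uint8)
B=np.zeros((600,800,3),np.uint8)
B[:300]=crop(g(t),170,145,100,38,8)[:300,:800];B[300:]=crop(g(s),250,202,100,38,8)[:300,:800]
cv2.imwrite("pics/a2.png",B)
E
```

```text
time: 17.73
ee_pos: [0.5899, 0.0337, 0.0471]
tcp_rot: [-180.0, -0.0, 94.1]
wrist_force: [-1.8, -0.9, 0.3]
opening: 0.0083
grasp_force: 0.9
```

View pics/a2.png

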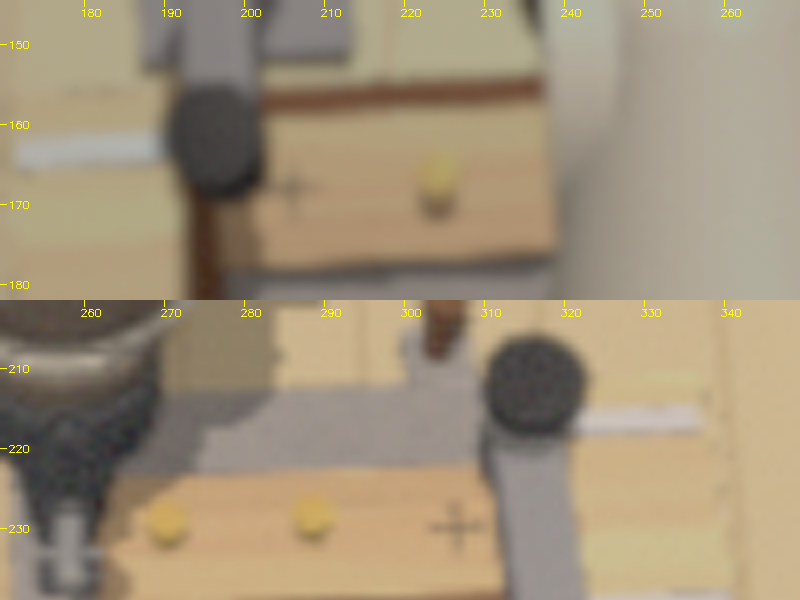

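```bash
python3 - <<'E'
from h import *
np.set_printoptions(precision=4,suppress=True,linewidth=200)
print("cross",ray("top",(206.1,168),.041),ray("scene",(306.6,229.6),.041))
a=np.linspace(0,2*np.pi,60)
for n,f,u,v,r in(("top","t0.png",196,162,12),("scene","s0.png",316,212,11)):
    g=cv2.imread(f).astype(float).mean(2);print(n);print(g[v-r:v+r+1,u-r:u+r+1].astype(int))
    for z in(.163,.145):
        p=proj(n,np.c_[.58+.021*np.cos(a),.213+.021*np.sin(a),0*a+z]);print(z,p.min(0),p.max(0))
E
```

```text
cross [0.5813 0.1939 0.041 ] [0.5768 0.1961 0.041 ]
top
[[118 117 112  97  85  78  64  49  53  71  80  82  83  83  84  84  79  63  55  68  79  81  81  80  79]
 [118 118 111  94  80  72  58  45  51  70  80  82  83  83  85  85  80  64  52  60  67  69  69  66  65]
 [118 117 110  89  69  60  50  43  52  71  80  82  83  84  84  86  81  65  51  52  57  57  57  56  56]
 [117 117 109  86  64  56  51  46  54  70  79  81  82  83  83  85  81  66  59  68  77  79  79  78  79]
 [116 117 110  95  82  74  64  55  55  65  72  73  73  74  75  79  78  67  68  88 101 104 105 105 106]
 [112 114 112 108 105  97  78  60  51  52  52  51  50  51  54  62  69  66  72  94 107 110 111 112 112]
 [105 108 109 110 111 103  81  56  42  35  34  32  32  33  34  43  52  60  75  97 107 110 111 111 112]
 [107 109 110 111 111 103  78  50  34  28  26  27  26  28  29  32  38  50  73  98 110 112 112 112 112]
 [111 111 111 112 110  99  72  42  27  25  26  26  28  27  30  29  32  42  68  97 110 113 113 113 113]
 [111 111 112 112 108  93  63  35  23  23  25  27  27  28  29  30  30  35  59  91 110 115 116 117 119]
 [114 115 115 
[... 3207 characters left out ...]
  21  34  69 122 159 161 161 161 162]
 [162 163 162 160 133  74  53  48  36  29  22  24  21  25  33  44  71 108 135 138 137 140 141]
 [135 136 140 135 106  55  48  56  56  51  46  49  45  56  56  61  77 107 134 135 135 136 135]
 [134 135 137 128  97  51  54  63  62  60  63  64  63  67  77  85 101 128 137 136 136 137 137]
 [138 137 135 133 107  54  59  83  88  83  85  78  80  87  95  94 106 134 136 136 135 137 136]
 [136 136 135 132 111  55  58  84  99  99  99  99  98 102 103 101 112 133 137 136 135 136 135]
 [136 136 137 134 114  62  57  81 103 103 102 103 104 104 105 108 119 134 137 137 139 136 138]]
0.163 [309.1429 205.9701] [322.9846 217.8579]
0.145 [308.5475 208.9834] [322.2121 220.7789]
```

```bash
python3 - <<'E'
from h import *
np.set_printoptions(precision=4,suppress=True,linewidth=200)
for n,f,u,v in(("top","t1.png",206,168),("scene","s1.png",306,230)):
    g=cv2.imread(f).astype(float).mean(2);r=5
    w=g[v-r:v+r+1,u-r:u+r+1];print(w.astype(int))
    b=cv2.GaussianBlur(g,(0,0),4);
    for rr in(3,4):
        d=np.clip(np.percentile(g[v-rr:v+rr+1,u-rr:u+rr+1],60)-g[v-rr:v+rr+1,u-rr:u+rr+1]-3,0,None)
        y,x=np.mgrid[v-rr:v+rr+1,u-rr:u+rr+1];p=((d*x).sum()/d.sum(),(d*y).sum()/d.sum());print(p,ray(n,p,.041))
E
```

```text
[[ 26  33  61  91 105 107 108 107 107 108 108]
 [ 23  28  57  89 103 103 105 107 107 107 107]
 [ 18  23  55  88 100  99 102 106 107 107 106]
 [ 13  22  55  88  97  92  97 104 106 107 107]
 [ 10  25  55  82  87  81  87  95 100 103 105]
 [ 22  39  59  75  75  71  78  87  93  99 103]
 [ 40  62  79  86  81  77  85  95  98 101 103]
 [ 58  82  96  99  94  86  94 102 104 105 105]
 [ 66  90 102 104  99  92  96 103 104 104 103]
 [ 67  89 101 102  99  94  96 100 100 100 100]
 [ 63  82  96 100 100  98  99  99 100 100 100]]
(np.float64(204.30506803391836), np.float64(167.3604811674226)) [0.5833 0.1998 0.041 ]
(np.float64(203.24717789022964), np.float64(166.82833787465938)) [0.5849 0.2032 0.041 ]
[[121 120 122 121 120 120 122 120 115  97  69]
 [119 120 119 120 120 118 118 122 119 111  87]
 [123 123 123 123 116 104 107 123 125 122 103]
 [127 127 127 126 118  99 101 121 125 123 105]
 [125 125 122 120 118 104  98 113 108 112 103]
 [126 126 112  95  96  86  83  95  95 106 104]
 [128 127 124 119 118 106  98 118 119 120 108]
 [130 127 129 130 127 113 102 125 129 127 115]
 [129 129 130 130 128 119 114 127 129 128 115]
 [131 130 131 130 128 127 123 128 128 127 118]
 [131 132 131 130 130 131 130 131 131 129 126]]
(np.float64(306.5698202646652), np.float64(229.66028046612678)) [0.577 0.196 0.041]
(np.float64(306.7779467680608), np.float64(229.51939163498102)) [0.5765 0.1967 0.041 ]
```

```bash
python3 -m crank '[[[-0.011,0.15,0,0,0,0],[-0.014,0.2,0,0,0,0],[-0.014,0.2,0,0,0,0],[-0.011,0.15,0,0,0,0],[-0.007,0.1,0,0,0,0],[-0.004,0.05,0,0,0,0],[0,0.03,0,0,0,0],[0,0,0,0,0,0],[0,0,0,0,0,0]]]'
python3 - <<'E'
from h import *
t=shot("top");s=shot("scene")
cv2.imwrite("t2.png",t);cv2.imwrite("s2.png",s)
G=lambda f:cv2.imread(f).astype(np.float32).mean(2)
# knob tracking: top knob at (223,166); scene knobs (270,229),(288,228), handle scene (304,205)
for n,a,b,u,v,w in(("top","t1.png","t2.png",223,167,5),("scene","s1.png","s2.png",288,228,5),("scene","s1.png","s2.png",270,229,5),("scene","s1.png","s2.png",304,206,5)):
    A,B=G(a).astype(np.float32),G(b).astype(np.float32)
    T=cv2.resize(A[v-w:v+w+1,u-w:u+w+1],None,fx=8,fy=8,interpolation=cv2.INTER_CUBIC)
    S=cv2.resize(B[v-w-10:v+w+11,u-w-12:u+w+13],None,fx=8,fy=8,interpolation=cv2.INTER_CUBIC)
    _,m,_,p=cv2.minMaxLoc(cv2.matchTemplate(S,T,cv2.TM_CCOEFF_NORMED))
    d=((p[0]/8-12),(p[1]/8-10));z=.058
    print(n,round(m,3),d,ray(n,(u+d[0],v+d[1]),z)-ray(n,(u,v),z))
E
```

```text
time: 18.88
ee_pos: [0.589, 0.0511, 0.0473]
tcp_rot: [-180.0, -0.0, 94.1]
wrist_force: [-0.5, -3.7, -0.5]
opening: 0.0085
grasp_force: 2.0
top 0.986 (-5.75, 0.125) [-0.00085365  0.01843039  0.        ]
scene 0.937 (5.125, -0.125) [-0.00097853  0.01678657  0.        ]
scene 0.973 (5.375, -0.375) [-0.00192477  0.01756689  0.        ]
scene 0.75 (5.125, -1.0) [-0.00451821  0.0175474   0.        ]
```

```bash
python3 -m crank '[[[0.03,-0.4,0,0,0,0],[0.05,-0.7,0,0,0,0],[0,-0.8,0.8,0,0,0],[0,-1,1,0,0,0],[0,-1,1,0,0,0],[0,-1,1,0,0,0],[0,-1,1,0,0,0],[0,-1,1,0,0,0],[0,-1,1,0,0,0],[0,0,1,0,0,0],[0,0,1,0,0,0],[0,0,0,0,0,0]]]' 0
python3 - <<'E'
from h import *
t=shot("top");s=shot("scene")
cv2.imwrite("t3.png",t);cv2.imwrite("s3.png",s)
g=lambda a:(255*(a/255.)**.6).astype(np.uint8)
B=np.zeros((600,800,3),np.uint8)
B[:300]=crop(g(t),170,145,100,38,8)[:300,:800];B[300:]=crop(g(s),240,205,100,38,8)[:300,:800]
cv2.imwrite("pics/a3.png",B)
E
```

```text
time: 20.28
ee_pos: [0.5915, -0.1083, 0.2277]
tcp_rot: [179.7, 0.0, 94.0]
wrist_force: [-0.0, 0.3, 0.8]
opening: 0.0004
grasp_force: 0.0
```

View pics/a3.png

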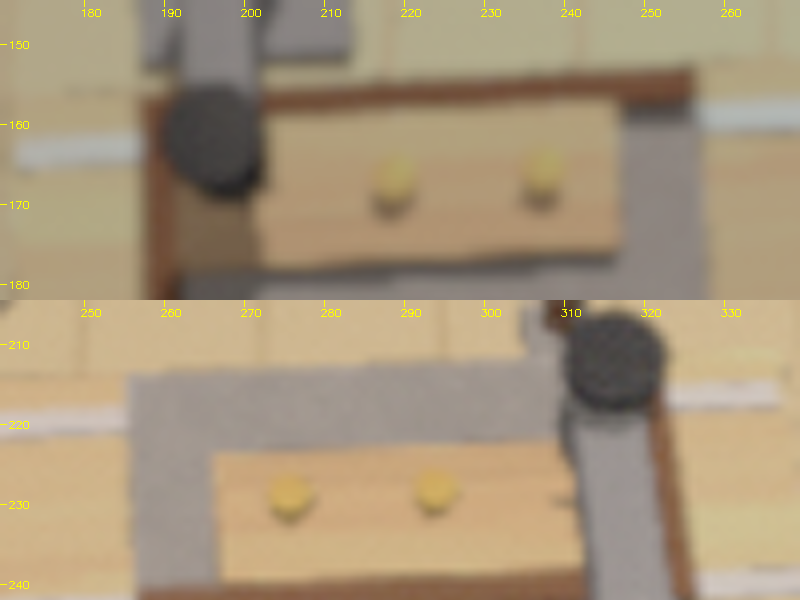

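The rack is flush on fence and stop, with the knobs at top (219,166) and (238,165). In the scene view the left arm of the cross just shows beside the press arm at (309,229), so its centre is under the point to within about 1 mm. Now I press the cap.

```bash
python3 -m crank '[[[-0.036,1,0,0,0,0],[-0.036,1,0,0,0,0],[-0.036,1,0,0,0,0],[-0.036,1,0,0,0,0],[-0.036,1,0,0,0,0],[-0.036,1,0,0,0,0],[-0.036,1,0,0,0,0],[-0.036,1,0,0,0,0],[-0.036,1,0,0,0,0],[-0.036,1,0,0,0,0],[-0.036,1,0,0,0,0],[-0.036,1,0,0,0,0],[-0.036,1,0,0,0,0],[-0.036,1,0,0,0,0],[-0.036,1,0,0,0,0],[-0.036,1,0,0,0,0],[0,0,0,0,0,0],[0,0,0,0,0,0]]]'
```

```text
time: 22.18
ee_pos: [0.5787, 0.214, 0.2226]
tcp_rot: [-179.9, 0.0, 94.2]
wrist_force: [-0.0, -0.2, -0.0]
opening: -0.0003
grasp_force: 0.0
```

```bash
python3 -m crank '[[[0.05,-0.05,-0.5,0,0,0],[0,0,-0.7,0,0,0],[0,0,-0.5,0,0,0],[0,0,-0.2,0,0,0],[0,0,0,0,0,0]]]'
python3 -m crank '[[[0,0,-0.1,0,0,0],[0,0,-0.1,0,0,0],[0,0,-0.1,0,0,0],[0,0,-0.1,0,0,0],[0,0,-0.1,0,0,0],[0,0,-0.1,0,0,0],[0,0,-0.1,0,0,0],[0,0,0,0,0,0]]]'
python3 -m crank '[[[0,0,-0.05,0,0,0],[0,0,0,0,0,0]]]'
```

```text
time: 22.6
ee_pos: [0.5796, 0.2113, 0.1837]
tcp_rot: [-179.9, 0.0, 94.0]
wrist_force: [-0.4, 1.1, 0.0]
opening: 0.0001
grasp_force: 0.0
time: 23.27
ee_pos: [0.5804, 0.2121, 0.1713]
tcp_rot: [180.0, 0.0, 94.1]
wrist_force: [1.4, -2.5, 4.3]
opening: -0.0002
grasp_force: 2.4
time: 23.43
ee_pos: [0.5803, 0.2121, 0.1705]
tcp_rot: [180.0, 0.0, 94.1]
wrist_force: [2.4, -3.1, 5.7]
opening: -0.0002
grasp_force: 2.5
```

```bash
for i in 1 ; do python3 -m crank '[[[0,0,-0.1,0,0,0],[0,0,0,0,0,0]]]'; python3 -m crank '[[[0,0,-0.1,0,0,0],[0,0,0,0,0,0]]]'; done
```

```text
time: 23.6
ee_pos: [0.5803, 0.2121, 0.1684]
tcp_rot: [180.0, 0.0, 94.1]
wrist_force: [2.0, -3.0, 5.5]
opening: -0.0004
grasp_force: 2.9
time: 23.77
ee_pos: [0.5804, 0.2121, 0.168]
tcp_rot: [179.9, -0.0, 94.1]
wrist_force: [-0.8, -4.8, 12.3]
opening: 0.0002
grasp_force: 6.5
```

```bash
python3 -m crank '[[[0,0,-0.05,0,0,0],[0,0,0,0,0,0],[0,0,0,0,0,0]]]'
python3 -m crank '[[[0,0,0.2,0,0,0],[0,0,0.3,0,0,0],[0,0,0.5,0,0,0],[0,0,1,0,0,0],[0,0,1,0,0,0],[0,0,0.5,0,0,0],[0,0,0,0,0,0]]]'
python3 -m crank '[[[0,-1,0,0,0,0],[0,-1,0,0,0,0],[0,-1,0,0,0,0],[0,-1,0,0,0,0],[0,-1,0,0,0,0],[0,-1,0,0,0,0],[0,-1,0,0,0,0],[0,-1,0,0,0,0],[0,-1,0,0,0,0],[0,-1,0,0,0,0],[0,-1,0,0,0,0],[0,-1,0,0,0,0],[0,-1,0,0,0,0],[0,-1,0,0,0,0],[0,-1,0,0,0,0],[0,-1,0,0,0,0],[0,0,0,0,0,0],[0,0,0,0,0,0]]]'
python3 - <<'E'
from h import *
t=shot("top");s=shot("scene")
B=np.zeros((600,800,3),np.uint8)
g=lambda a:(255*(a/255.)**.6).astype(np.uint8)
B[:300]=crop(g(t),170,145,100,38,8)[:300,:800];B[300:]=crop(g(s),240,205,100,38,8)[:300,:800]
cv2.imwrite("pics/a4.png",B)
for n,a in(("t3.png",t),("s3.png",s)):
    d=cv2.absdiff(cv2.imread(n),a).max(2);r=d[150:182,175:262] if n[0]=="t" else d[205:243,240:340];print(n,r.max(),(r>25).sum())
E
```

```text
time: 24.02
ee_pos: [0.5804, 0.2121, 0.1679]
tcp_rot: [179.8, -0.0, 94.1]
wrist_force: [-4.2, -4.7, 17.5]
opening: -0.0
grasp_force: 9.0
time: 24.6
ee_pos: [0.5806, 0.2127, 0.2377]
tcp_rot: [179.8, -0.1, 94.1]
wrist_force: [1.1, 0.4, 1.2]
opening: -0.0
grasp_force: 0.0
time: 26.1
ee_pos: [0.5798, -0.1083, 0.2339]
tcp_rot: [-179.9, -0.1, 94.0]
wrist_force: [-0.2, 0.1, -0.7]
opening: -0.0001
grasp_force: 0.0
t3.png 3 0
s3.png 70 3
```

View pics/a4.png

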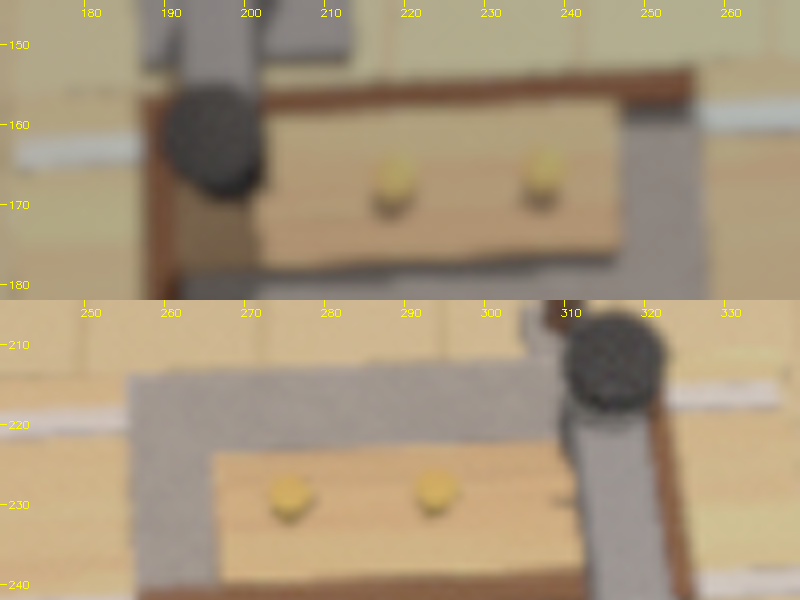

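The picture shows nothing moved: the rack is still flush, the cap is back up at (196,161), and the arm is clear. I'm handing in.

```bash
python3 -c "
from workcell import bot
print(bot.job_done())"
```

```text
the job is handed in; nothing more can be done
None
```

The job is handed in: the rack sits flush in the corner with its cross under the point to within about 1 mm by camera, the cap was pushed fully down and sprang back, and I kept the arm clear of the other things on the table; I have no verdict back.

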